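Jack up the front of the centrifuge platform and hold it

ROBOT

A 6-joint arm with a two-finger parallel gripper is mounted at the origin on the work surface; the furniture and walls round the work are solid. World frame = base frame: x ahead of the robot, y to its left, z up, the work surface at z = 0. Lengths are in m, angles in degrees, forces in N, time in s.
With the tool pointing down it reaches from about 0.4 to 0.825 m from the base axis. Payload 7 kg.
Tool frame: the origin (TCP) lies midway between the tips of the shut fingers; the grasp point (between the pads) lies 19 mm behind it; z points along the fingers, y is the line along which they close (so a half turn about z gives the same grasp; the last joint's range is limited). The gripper opens to 88 mm and grips with 3 to 60 N. Pads are 19 mm wide; open, the fingers measure 130 mm over their backs; the gripper's body (78 mm by 193 mm) begins 47 mm behind the grasp point.
Start: joints at [-48.409, 20.546, 0.682, 0, -70.136, -16.507], TCP at [0.286, -0.611, 0.227] pointing down, gripper open.
Joint ranges: [-176.03, 176.03], [-82.01, 121.73], [-58.28, 71.71], [-173.87, 95.51], [-174.79, -0.11], [-173.66, 173.66]. Speed limits (degrees/s): [136.94, 136.94, 172.46, 180, 180, 180].

INTERFACE

Orientations are given as [roll, pitch, yaw] about the fixed x, y, z axes, in that order (R = Rz(yaw) Ry(pitch) Rx(roll)).
In Python, from plant import ctrl gives the robot as it stands.
- The arm moves only by the tool step_arm, never from a script. Its argument "rows" is a list of rows, each a list of 3 entries, a list of its own where there are three numbers: the closure, from 0 (fully open) to 1 (shut), then the shift along the world's x, y, z in mm, then the turn, a rotation vector about the world's x, y, z in rad. A call has exactly 5 rows; each row is the pose to reach, as a shift and turn from the pose commanded when the call began; what a row does not reach only later rows make up. A row lasts 1/12 s, in which the tool goes at most 41.7 mm and 7.16 degrees, less where a joint would pass 70% of its speed; a pose out of reach is approached as far as the arm can. A call with a gripper value outside its range is refused whole. The fingers move at their own pace and stop on an object; the grip force is fixed at half the most. Time passes only in rows, so rows that repeat a pose let the fingers close, or fill a call up. It gives the time, the measured TCP pose, the force, the opening and the grip force at its end, in the units of the state.
- ctrl.get_obs(): the state, without advancing time (a new reading comes with each control period).
- ctrl.snapshot(name): name is "scene" or "top" or "wrist"; returns the picture (400x640x3 uint8, red, green, blue); there is no depth.
- ctrl.camera_model(name): a dict with "intrinsics" (3x3 intrinsics, pixels), "distortion" ([k1, k2, p1, p2, k3] as OpenCV has them; the pictures are not rectified), "R" (3x3) and "t" (3): a world point X has camera coordinates R X + t. Camera axes: x right, y down, z forward; pixel columns grow to the right and rows downward; lengths in m; the calibration is good to about 2 mm. A picture is of the moment at which its call begins: read the wrist's pose just before it. camera_model takes no time and is no camera call; for the wrist camera it gives the pose at the moment of the call.
- ctrl.close_job(): hands the job in; it is judged then, once.
The state is a dict: "clock": time; "joint_pos": joint angles; "qvel": joint speeds; "tau": joint torques, N m; "tool_pos": TCP position; "orientation": TCP orientation; "force": force on the tool from outside, world axes, zero at the start; "moment": the same for the moment, N m; "opening": finger opening in m; "gripper_force": force on a finger pad.
Only numpy, scipy, OpenCV 4.12 (cv2) and the standard library are available. Lean on these libraries where they do the work, as an engineer would, in place of code of your own. Each camera call takes 0.05 s, during which the arm holds its last target. There are 200 camera calls.

TASK

The front of the hinged platform under the small centrifuge has to be raised with the lever jack, so that a colleague can change its rubber rest buttons. The two nested height caps on the jack's saddle are one too many to go under the platform: lift off only the upper one and stand it upright on a free bit of worktop, then set the jack on the worktop with its saddle (the lower cap still on it) centred under the marked lift pad at the front of the platform. Finally press the jack's handle all the way down and finish while still holding it down, so that only the jack carries the platform; leave the bottle, the timer and the tray alone.

Things in the scene. Friction and masses are not known exactly. Their poses are not given: they have to be found in the camera images.
- upper_cap_mid (a point): Centre (half-way up) of the upper height cap: loose, plain aluminium, 30 mm tall, 40 g, upright; its upper 21 mm are a cylinder 40 mm in diameter (grip it there), its lowest 9 mm a wider skirt 52 mm in diameter, hollow below. It sits loosely nested over the lower cap, whose head enters the skirt by 6 mm: lift it straight up.
- lower_cap_mid (a point): Centre (half-way up) of the lower height cap, identical to the upper one, nested in the same way over the saddle; it stays there. Its flat top, 15 mm above this point, bears against the lift pad.
- jack_grip (a point): Where to hold the loose lever jack (about 0.8 kg): midway between its two upright grey-painted cheek plates, 44 mm wide over their outsides (across y), 40 mm long, tops 20 mm higher. 65 mm above the worktop when standing. x points to the front: saddle axis 50 mm ahead, handle behind. Base plate 10 mm thick, 80 mm wide, from 80 mm ahead to 140 mm behind.
- saddle_top (a point): Centre of the flat top of the jack's steel saddle (disc, 40 mm in diameter; covered by the lower cap), 55 mm above the worktop with the handle up. With the lower cap on it the jack is 79 mm tall there, with both caps 103 mm. Pressing the handle raises it up to 32.5 mm.
- handle_pad (a point): Middle of the upper face of the flat grey pad (45 mm long, 32 wide, 12 thick) at the handle's end, to be pressed from above. It swings at 125 mm from the handle's pivot, which lies 5 mm below jack_grip and crosswise. Handle up: it slopes up to the rear at 0.6 rad, pad about 136 mm high; handle down: about level, pad about 60 mm high.
- handle (a joint): Turn of the jack's handle: 0 is up (as sprung), 0.65 rad is all the way down at its stop. It springs back up when let go; pressing it down under the platform's load takes about 3 to 7 N at the pad. Saddle rise = 50 mm per rad.
- lift_pad (a point): Centre of the underside of the lift pad, a rubber disc of 36 mm diameter under the rounded tab (50 mm wide) in the middle of the deck's front edge; a dark ring with a dot on the tab's top, 13 mm higher, marks it. 87 mm above the worktop with the deck down. x points back to the hinge: the jack comes in along it. Worktop below is free 100 mm to each side.
- deck: The hinged aluminium deck that carries the centrifuge; origin 11 mm above lift_pad. Its hinge lies crosswise 270 mm behind the lift pad; it rests on rubber buttons and weighs about 4 to 7 N at the pad. With the lower cap on the saddle and the handle right down the lift pad rises by about 24 mm.
- platform: The fixed aluminium frame under the hinged deck; origin on the worktop straight below the lift pad, x to the back. Deck: 260 mm wide, 10 mm thick, front edge 30 mm behind the pad, top 100 mm high, 235 mm deep; frame posts at its front corners. The white centrifuge on it begins about 80 mm behind the pad and is about 92 mm tall.
- bottle_mid (a point): Centre of a brown reagent bottle with a blue cap, 60 mm in diameter, 98 mm tall: a bystander.
- timer_mid (a point): Centre of a small white timer lying flat, 62 x 62 x 18 mm: a bystander.
- tray_mid (a point): Centre of a small empty steel tray, 94 x 136 x 20 mm: a bystander.
Things that resemble listed ones, but are neither listed nor needed, are in the scene too. What is shaped like the part that bears jack_grip but yellow is not meant.

How it is judged (in metres and radians):
On the way, in this order (a step that is already met when the one before it is completed fails the run):
1. the upper cap stands upright on the worktop, let go, the lower one is still on the saddle (height (world z) of upper_cap_mid below 0.022 m and angle between upper_cap_mid's own z axis and vertical below 0.15 rad and contact force between upper_cap and jack below 0.05 N and contact force between upper_cap and the fingers below 0.05 N and distance between lower_cap_mid and saddle_top below 0.016 m), for 0.2 s.
2. the jack stands on the worktop, handle up, its saddle under the lift pad (horizontal distance between saddle_top and lift_pad below 0.01 m and distance between lower_cap_mid and saddle_top below 0.016 m and height (world z) of jack_grip below 0.069 m and angle between jack_grip's own z axis and vertical below 0.05 rad and value of joint handle below 0.1 rad), for 0.2 s.
At the end, for the whole second after the job is handed in: Robot holds the handle down (over 0.58 of 0.65 rad, over 1 N); lift pad raised over 18 mm, resting on the lower cap (over 2 N), untouched by the robot; saddle within 12 mm of the pad in plan (10 mm when set); jack level; upper cap upright on the worktop, let go, clear of the jack (all of step 1 and horizontal distance between saddle_top and lift_pad below 0.012 m and value of joint handle above 0.58 rad and z of lift_pad in the frame of platform above 0.105 m and (contact force between handle and the fingers above 1 N or contact force between handle and the arm above 1 N) and contact force between lower_cap and deck above 2 N and contact force between deck and the fingers below 0.1 N and contact force between deck and the arm below 0.1 N and angle between jack_grip's own z axis and vertical below 0.06 rad); the arm keeps its last pose, push and grip.
It fails at once if a bystander (bottle, timer, tray) was moved more than 20 mm (distance of any of bottle_mid, timer_mid, tray_mid from where it was at the start of the episode above 0.02 m).
It fails at once if the lower cap came off the saddle (distance between lower_cap_mid and saddle_top above 0.03 m).
It also fails if it takes over 72 s, if anything falls off the work surface, if the arm or the gripper's body presses on something with over 40 N, if the wrist force passes 120 N, or if a joint passes its speed limit or range.

## Working session

There is one attempt and no reset: what is moved stays moved. The work goes in short steps, Python scripts to look and compute and a tool call to move; the robot and the scene stay as the last step left them, time stands still between calls to the robot, and variables do not carry over. Pictures are saved under pics/ and viewed, at most 13 in all, crops included, and the job is handed in when it is done.

Besides the shell and the picture viewer there is one more tool, called after "Emit:" by a JSON object that holds its "method" and its "body". step_arm: Moves the arm, as the interface text tells. Its arguments: {"type":"object","properties":{"rows":{"type":"array"}},"required":["rows"]}

```bash
mkdir -p pics; cat > h.py <<'E'
import numpy as np, cv2
from plant import ctrl
def snap(n,f=None):
    m=ctrl.camera_model(n); im=ctrl.snapshot(n)
    if f: cv2.imwrite('pics/'+f+'.png',im[:,:,::-1])
    return im,m
def ray(m,px):
    u=cv2.undistortPoints(np.array([[px]],float),np.array(m['intrinsics']),np.array(m['distortion']))[0,0]
    R=np.array(m['R']);t=np.array(m['t'])
    return -R.T@t, R.T@np.array([u[0],u[1],1.])
def onz(m,px,z):
    c,d=ray(m,px); return c+d*(z-c[2])/d[2]
def tri(*mp):
    A=np.zeros((3,3));b=np.zeros(3)
    for m,p in mp:
        c,d=ray(m,p);d=d/np.linalg.norm(d);P=np.eye(3)-np.outer(d,d);A+=P;b+=P@c
    return np.linalg.solve(A,b)
def proj(m,X):
    R=np.array(m['R']);p,_=cv2.projectPoints(np.array(X,float).reshape(-1,3),cv2.Rodrigues(R)[0],np.array(m['t'],float),np.array(m['intrinsics']),np.array(m['distortion']));return p[:,0]
E
python3 - <<'E'
from h import *
print(ctrl.get_obs())
for n in('scene','top'):
    im,m=snap(n,n+'0'); c=-np.array(m['R']).T@m['t']; print(n,c)
E
```

```text
{'clock': 0.0, 'joint_pos': array([-4.84093715e+01,  2.05919079e+01,  6.34464041e-01, -2.19217744e-02,
       -7.01353969e+01, -1.65069950e+01]), 'qvel': array([ 0.03662122,  0.05239173,  0.0148201 ,  0.03280647, -0.04428773,
       -0.00310032]), 'tau': array([ 3.86285219e-04, -5.82716346e+01,  2.93060070e+01,  6.99741930e+00,
        6.86577841e-03, -1.55766948e-04]), 'tool_pos': array([ 0.28594183, -0.61090596,  0.22561693]), 'orientation': array([ 1.79905130e+02, -6.62337692e-03, -1.54923827e+02]), 'force': array([-1.00912273,  0.06850362, -0.88746893]), 'moment': array([ 0.02786568,  0.05732126, -0.00788675]), 'gripper_force': 0.0, 'opening': 0.08787475052390563}
scene [-0.66487258  0.74111986  0.89969788]
top [0.27026521 0.02830187 1.41686117]
```

View pics/scene0.png

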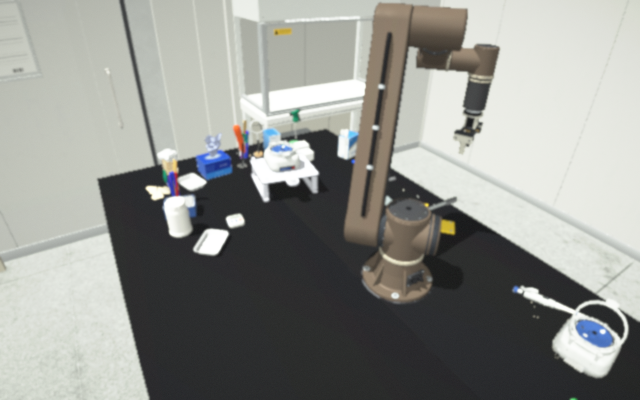

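View pics/top0.png

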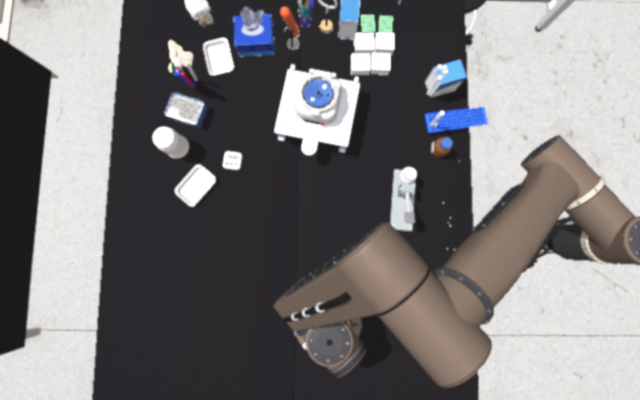

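The scene view mostly shows the arm. The top view shows the grey jack near (403,198) with a white cap top at about (408,174), the platform with its tab at about (310,147), the bottle at (441,147), the timer at (232,160) and the tray at (195,185). I'll zoom in and measure.

```bash
python3 - <<'E'
from h import *
im=cv2.imread('pics/top0.png')
c=im[120:240,260:420]
c=cv2.resize(c,None,fx=5,fy=5,interpolation=cv2.INTER_CUBIC)
c=(255*(c/255.)**1.5).astype(np.uint8)
cv2.imwrite('pics/top0c.png',c)
m=ctrl.camera_model('top')
for p,z in [((310,147),.1),((408,174),.103),((403,200),.0),((441,147),.098),((403,225),.1),((300,66),.1),((290,70),.1),((358,80),.1),((276,137),.1),((345,150),.1)]: print(p,onz(m,p,z).round(3))
E
```

```text
(310, 147) [0.609 0.065 0.1  ]
(408, 174) [ 0.517 -0.272  0.103]
(403, 200) [ 0.439 -0.276  0.   ]
(441, 147) [ 0.615 -0.39   0.098]
(403, 225) [ 0.342 -0.253  0.1  ]
(300, 66) [0.904 0.105 0.1  ]
(290, 70) [0.889 0.14  0.1  ]
(358, 80) [ 0.854 -0.102  0.1  ]
(276, 137) [0.643 0.184 0.1  ]
(345, 150) [ 0.6   -0.056  0.1  ]
```

View pics/top0c.png

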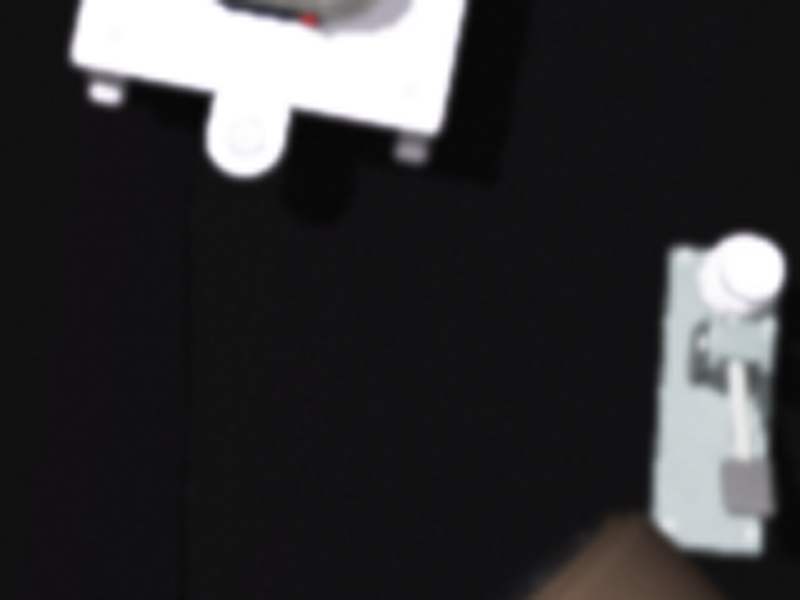

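The crop shows the upper cap's top circle centred at crop (752,267), the base plate's left edge from (670,245) to (652,515), the handle pad at (748,487), the tab mark at (245,137), and the deck front edge from (70,62) to (437,133).

```bash
python3 - <<'E'
from h import *
m=ctrl.camera_model('top')
f=lambda x,y,z: onz(m,(260+(x+.5)/5-.5,120+(y+.5)/5-.5),z)
cap=f(752,267,.103); pad=f(748,487,.136)
l1,l2=f(670,245,.01),f(652,515,.01);r1,r2=f(775,320,.01),f(763,553,.01)
ang=lambda a,b:np.degrees(np.arctan2((a-b)[1],(a-b)[0]))
print('cap',cap,'pad',pad,'d',np.linalg.norm((cap-pad)[:2]),ang(cap,pad),ang(l1,l2),ang(r1,r2))
h=np.radians(ang(l1,l2)); n=np.array([-np.sin(h),np.cos(h)]); print('width',(l1-r1)[:2]@n)
print('cap off from left edge',(l1-cap)[:2]@n,'front',(l1-cap)[:2]@[np.cos(h),np.sin(h)])
mk=f(245,137,.1); a,b=f(70,62,.1),f(437,133,.1); print('mark',mk,'edge ang',ang(a,b),np.linalg.norm(a-b)); print('edge mid',(a+b)/2, 'deckx heading',ang(a,b)-90)
E
```

```text
cap [ 0.52053458 -0.27910984  0.103     ] pad [ 0.36672815 -0.26609777  0.136     ] d 0.15435585955266684 -4.835728422997525 -4.4809965778859375 -4.008476288174552
width 0.08042112291756302
cap off from left edge 0.0409190598631049 front 0.030388065561994866
mark [0.60881848 0.070257   0.1       ] edge ang 79.37318880983966 0.2601286799830357
edge mid [0.6370846  0.06503964 0.1       ] deckx heading -10.626811190160339
```

Emit:
{"method": "step_arm", "body": {"rows": [[0, [24, 33, 0], [0, 0, -0.1]], [0, [47, 66, 0], [0, 0, -0.2]], [0, [70, 100, 0], [0, 0, -0.3]], [0, [94, 133, 0], [0, 0, -0.4]], [0, [117, 166, 0], [0, 0, -0.51]]]}}

```text
clock: 0.52
tool_pos: [0.4037, -0.4436, 0.2262]
orientation: [180.0, -0.0, 175.6]
force: [1.3, -0.5, 1.2]
opening: 0.0878
gripper_force: 0.0
```

Emit:
{"method": "step_arm", "body": {"rows": [[0, [24, 33, 0], [0, 0, 0]], [0, [47, 66, 0], [0, 0, 0]], [0, [70, 100, 0], [0, 0, 0]], [0, [94, 133, 0], [0, 0, 0]], [0, [117, 166, 0], [0, 0, 0]]]}}

```text
clock: 0.93
tool_pos: [0.5208, -0.2773, 0.2265]
orientation: [180.0, -0.0, 175.9]
force: [0.7, -0.3, -0.6]
opening: 0.0879
gripper_force: 0.0
```

Emit:
{"method": "step_arm", "body": {"rows": [[0, [0, 0, 0], [0, 0, 0]], [0, [0, 0, 0], [0, 0, 0]], [0, [0, 0, 0], [0, 0, 0]], [0, [0, 0, 0], [0, 0, 0]], [0, [0, 0, 0], [0, 0, 0]]]}}

```text
clock: 1.35
tool_pos: [0.5194, -0.2803, 0.2265]
orientation: [180.0, -0.0, 175.8]
force: [-0.7, -0.3, -0.5]
opening: 0.0878
gripper_force: 0.0
```

```bash
python3 - <<'E'
from h import *
o=ctrl.get_obs();print(o['clock'],o['tool_pos'],o['orientation'])
im,m=snap('wrist','w1'); print(-np.array(m['R']).T@m['t']-o['tool_pos'],np.array(m['R']).round(2))
print(proj(m,[[.5205,-.279,.103],[.4706,-.2753,.085]]))
E
```

```text
1.35 [ 0.51936752 -0.2802992   0.22646194] [ 1.79998998e+02 -1.83280576e-02  1.75771646e+02]
[-0.06636715  0.00570167  0.15820595] [[ 0.08  1.    0.  ]
 [ 0.97 -0.07  0.25]
 [ 0.25 -0.02 -0.97]]
[[317.63592203 194.88154783]
 [317.53325075 145.52376612]]
```

View pics/w1.png

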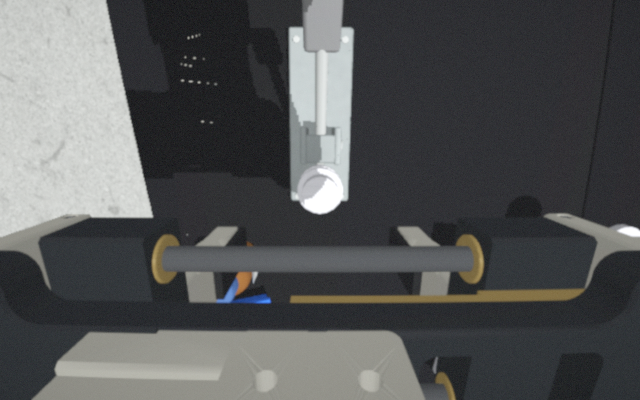

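The wrist view shows the jack with the upper cap's top at about (321,192), with the skirt showing above it.

```bash
python3 - <<'E'
from h import *
im=cv2.imread('pics/w1.png'); m=ctrl.camera_model('wrist')
c=im[155:225,280:365]; g=cv2.cvtColor(c,cv2.COLOR_BGR2GRAY)
for y in range(0,70,4): print(155+y,g[y,8:78:3])
big=cv2.resize(c,None,fx=7,fy=7,interpolation=cv2.INTER_CUBIC); cv2.imwrite('pics/w1c.png',big)
th=np.linspace(0,2*np.pi,5)[:-1]
print(proj(m,[[.5194+.02*np.cos(t),-.2803+.02*np.sin(t),.103] for t in th]))
print(onz(m,(321,192),.103))
E
```

```text
155 [ 35 130 143 142 129 140 126 136 135 133 134 167 204 203 205 208 204 211
 209 207 181  51  48  52]
159 [ 35 130 142 142 130 136 127 133 133 133 135 172 205 207 208 202 206 210
 208 207 181  52  51  54]
163 [ 32 131 141 141 135 133 129 137 134 133 186 198 191 195 194 185 201 207
 209 207 181  49  53  56]
167 [ 33 131 142 139 139 141 140 150 178 178 191 192 222 217 208 208 209 210
 209 208 177  51  52  49]
171 [ 35 126 139 141 139 143 176 177 190 189 236 255 255 255 247 238 210 211
 209 208 166  49  41  50]
175 [ 32 123 140 140 144 179 190 187 176 159 157 159 191 231 255 255 253 212
 208 208 152  53  49  51]
179 [ 37 125 139 139 172 192 179 158 181 188 188 188 188 248 208 252 255 251
 210 210 143  49  52  55]
183 [ 34 118 138 143 189 183 178 189 190 189 189 191 230 255 255 255 251 255
 217 209 129  55  50  49]
187 [ 33 110 138 163 189 178 189 189 187 189 188 208 255 255 255 255 255 255
 253 208 120  48  55  50]
191 [ 45 133 150 165 188 189 190 188 190 191 232 255 255 255 255 255 255 255
 254 208 118  50  49  54]
195 [ 37 147 204 216 187 189 189 187 193 251 255 255 255 255 255 255 255 255
 250 209 117  49  52  50]
199 [ 49 105 178 190 188 191 236 254 255 255 255 255 255 255 255 255 255 255
 211 195  83  48  51  52]
203 [ 52  47  47  50 133 217 255 255 255 255 255 255 255 255 255 255 255 173
  49  49  48  50  50  49]
207 [ 54  48  50  49  51 138 252 255 255 255 255 255 255 255 255 252 113  50
  53  45  53  50  47  52]
211 [ 50  49  47  50  52  52  51 130 228 255 255 255 255 234 135  55  55  47
  52  52  50  53  52  51]
215 [51 53 48 52 53 50 52 48 53 51 55 55 48 49 50 47 48 47 49 50 54 48 50 48]
219 [49 50 51 50 47 47 50 49 54 50 49 53 44 53 51 50 50 51 51 46 51 50 49 49]
223 [51 42 53 49 52 55 49 50 53 49 44 54 50 53 52 51 50 50 52 54 51 54 47 53]
[[317.79655204 212.0491208 ]
 [335.353606   192.4930642 ]
 [314.88368272 175.11765226]
 [297.42430679 195.30734714]]
[ 0.51772584 -0.2752928   0.103     ]
```

View pics/w1c.png

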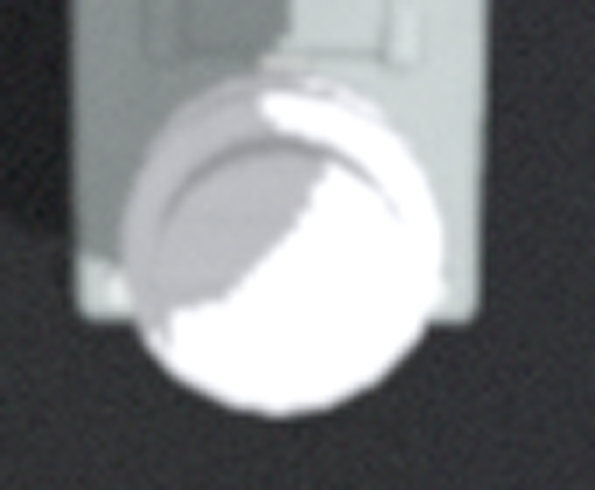

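The crop gives the cap centre as about pixel (320,194), so y ≈ -0.277 and x ≈ 0.520, in agreement with the top view within 2 mm. I'll descend, grip, lift and carry it.

Emit:
{"method": "step_arm", "body": {"rows": [[0, [1, 2, -35], [0, 0, 0]], [0, [1, 2, -70], [0, 0, 0]], [0, [1, 2, -105], [0, 0, 0]], [0, [1, 2, -130], [0, 0, 0]], [0, [1, 2, -141], [0, 0, 0]]]}}

```text
clock: 1.82
tool_pos: [0.5183, -0.2776, 0.0819]
orientation: [179.9, -0.3, 175.7]
force: [0.0, 0.5, -0.3]
opening: 0.0876
gripper_force: 0.0
```

Emit:
{"method": "step_arm", "body": {"rows": [[0, [0, 0, 0], [0, 0, 0]], [0.3, [0, 0, 0], [0, 0, 0]], [0.5, [0, 0, 0], [0, 0, 0]], [0.7, [0, 0, 0], [0, 0, 0]], [0.7, [0, 0, 0], [0, 0, 0]]]}}

```text
clock: 2.23
tool_pos: [0.5221, -0.2776, 0.0873]
orientation: [-180.0, 0.2, 175.9]
force: [-0.3, -0.0, 0.4]
opening: 0.0666
gripper_force: 0.0
```

Emit:
{"method": "step_arm", "body": {"rows": [[0.7, [0, 0, 0], [0, 0, 0]], [0.7, [0, 0, 0], [0, 0, 0]], [0.7, [0, 0, 0], [0, 0, 0]], [0.7, [0, 0, 0], [0, 0, 0]], [0.7, [0, 0, 0], [0, 0, 0]]]}}

```text
clock: 2.65
tool_pos: [0.5212, -0.2773, 0.0858]
orientation: [-180.0, 0.0, 175.9]
force: [-1.1, 0.3, 2.0]
opening: 0.0391
gripper_force: 30.0
```

Emit:
{"method": "step_arm", "body": {"rows": [[0.7, [0, 0, 4], [0, 0, 0]], [0.7, [0, 0, 8], [0, 0, 0]], [0.7, [0, 0, 13], [0, 0, 0]], [0.7, [0, 0, 18], [0, 0, 0]], [0.7, [0, 0, 25], [0, 0, 0]]]}}

```text
clock: 3.07
tool_pos: [0.521, -0.2773, 0.1109]
orientation: [180.0, -0.0, 175.9]
force: [-0.7, -0.3, -0.2]
opening: 0.0394
gripper_force: 30.0
```

Emit:
{"method": "step_arm", "body": {"rows": [[0.7, [0, 0, 20], [0, 0, 0]], [0.7, [0, 0, 45], [0, 0, 0]], [0.7, [0, 0, 70], [0, 0, 0]], [0.7, [0, 0, 85], [0, 0, 0]], [0.7, [0, 0, 90], [0, 0, 0]]]}}

```text
clock: 3.48
tool_pos: [0.5225, -0.2779, 0.2044]
orientation: [-179.9, 0.3, 175.9]
force: [0.5, -0.5, -0.5]
opening: 0.0393
gripper_force: 30.0
```

```bash
python3 - <<'E'
from h import *
w,_=snap('wrist'); t,_=snap('top'); c=cv2.resize(t[120:240,260:460],None,fx=3.2,fy=3.2,interpolation=cv2.INTER_CUBIC)
cv2.imwrite('pics/c2.png',np.vstack([cv2.resize(w,(480,300))[:, :],cv2.resize(c,(480,288))])[:,:,::-1])
E
```

```text
(no output)
```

View pics/c2.png

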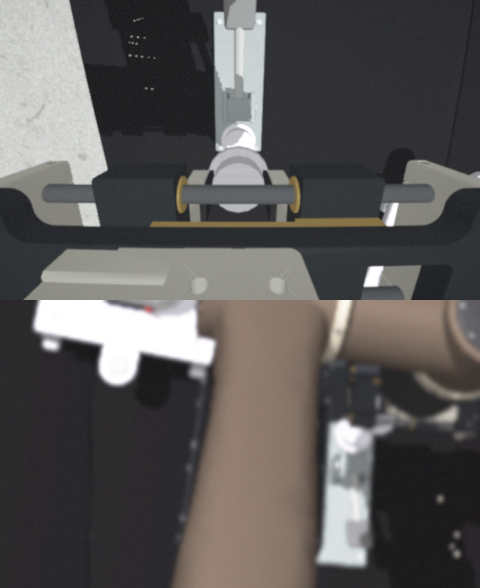

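One cap is held upright and the lower one is still on the saddle. I'll carry the held cap to free worktop at about (0.48, -0.10).

Emit:
{"method": "step_arm", "body": {"rows": [[0.7, [-8, 35, 0], [0, 0, 0]], [0.7, [-16, 70, 0], [0, 0, 0]], [0.7, [-24, 106, 0], [0, 0, 0]], [0.7, [-32, 142, 0], [0, 0, 0]], [0.7, [-40, 177, 0], [0, 0, 0]]]}}

```text
clock: 4.0
tool_pos: [0.4796, -0.099, 0.1991]
orientation: [-180.0, -0.1, 175.8]
force: [0.9, 0.9, -0.3]
opening: 0.0392
gripper_force: 30.0
```

Emit:
{"method": "step_arm", "body": {"rows": [[0.7, [0, 0, -35], [0, 0, 0]], [0.7, [0, 0, -70], [0, 0, 0]], [0.7, [0, 0, -105], [0, 0, 0]], [0.7, [0, 0, -130], [0, 0, 0]], [0.7, [0, 0, -145], [0, 0, 0]]]}}

```text
clock: 4.42
tool_pos: [0.4781, -0.1004, 0.0516]
orientation: [-180.0, -0.3, 175.8]
force: [0.4, 0.0, -0.5]
opening: 0.0393
gripper_force: 30.0
```

Emit:
{"method": "step_arm", "body": {"rows": [[0.7, [0, 0, 0], [0, 0, 0]], [0.7, [0, 0, -5], [0, 0, 0]], [0.7, [0, 0, -10], [0, 0, 0]], [0.7, [0, 0, -15], [0, 0, 0]], [0.7, [0, 0, -17], [0, 0, 0]]]}}

```text
clock: 4.83
tool_pos: [0.4813, -0.1003, 0.0386]
orientation: [180.0, 0.0, 175.9]
force: [-0.1, -0.0, -0.8]
opening: 0.0393
gripper_force: 30.0
```

Emit:
{"method": "step_arm", "body": {"rows": [[0.7, [0, 0, 0], [0, 0, 0]], [0.7, [0, 0, 0], [0, 0, 0]], [0.4, [0, 0, 0], [0, 0, 0]], [0, [0, 0, 0], [0, 0, 0]], [0, [0, 0, 0], [0, 0, 0]]]}}

```text
clock: 5.25
tool_pos: [0.4814, -0.1003, 0.0389]
orientation: [180.0, 0.0, 175.9]
force: [0.2, 0.5, -1.3]
opening: 0.0542
gripper_force: 0.0
```

Emit:
{"method": "step_arm", "body": {"rows": [[0, [0, 0, 0], [0, 0, 0]], [0, [0, 0, 0], [0, 0, 0]], [0, [0, 0, 0], [0, 0, 0]], [0, [0, 0, 10], [0, 0, 0]], [0, [0, 0, 20], [0, 0, 0]]]}}

```text
clock: 5.67
tool_pos: [0.4806, -0.1004, 0.0583]
orientation: [-180.0, -0.1, 175.9]
force: [0.7, -0.2, 0.2]
opening: 0.0852
gripper_force: 0.0
```

I miscounted the descent and released the cap about 25 mm too high. I'll check how it landed.

```bash
python3 - <<'E'
from h import *
w,m=snap('wrist'); s,ms=snap('scene')
p=proj(ms,[[.48,-.1,.015]])[0]; print(p, proj(m,[[.48,-.1,.03],[.48,-.1,0.]]),ctrl.get_obs()['tool_pos'])
x,y=p.astype(int); c=s[y-30:y+30,max(0,x-60):x+60]
cv2.imwrite('pics/c3.png',np.vstack([cv2.resize(w,(560,350)),cv2.resize(c,(480,240)) if 0 else cv2.copyMakeBorder(cv2.resize(c,(480,240)),0,0,0,80,0)])[:,:,::-1])
E
```

```text
[340.77109347 200.78609191] [[316.56556924 223.76091924]
 [316.6283325  211.57506301]] [ 0.48215076 -0.10025303  0.05975232]
```

View pics/c3.png

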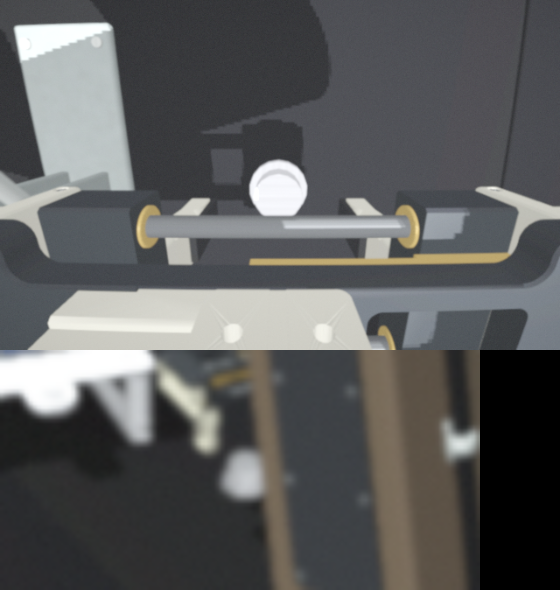

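The cap stands upright at (0.48,-0.10): its skirt and top look concentric, and its top is at wrist px (318,223), as predicted. Next, the jack.

Emit:
{"method": "step_arm", "body": {"rows": [[0, [0, 0, 35], [0, 0, 0]], [0, [0, 0, 70], [0, 0, 0]], [0, [0, 0, 100], [0, 0, 0]], [0, [-3, -38, 100], [0, 0, 0]], [0, [-5, -76, 100], [0, 0, 0]]]}}

```text
clock: 6.18
tool_pos: [0.4778, -0.1758, 0.1607]
orientation: [180.0, 0.3, 176.1]
force: [1.4, 0.3, -1.2]
opening: 0.0877
gripper_force: 0.0
```

Emit:
{"method": "step_arm", "body": {"rows": [[0, [-2, -38, 0], [0, 0, 0]], [0, [-4, -76, 0], [0, 0, 0]], [0, [-5, -97, 0], [0, 0, 0]], [0, [-5, -97, 0], [0, 0, 0]], [0, [-5, -97, 0], [0, 0, 0]]]}}

```text
clock: 6.6
tool_pos: [0.4705, -0.2744, 0.1576]
orientation: [180.0, -0.1, 175.7]
force: [0.4, 0.5, 0.5]
opening: 0.0878
gripper_force: 0.0
```

```bash
python3 - <<'E'
from h import *
o=ctrl.get_obs();print(o['clock'],o['tool_pos'],o['orientation'])
w,m=snap('wrist','w4')
print(proj(m,[[.471,-.2735,.085],[.491,-.2535,.085],[.491,-.295,.085],[.451,-.295,.085]]))
E
```

```text
6.6 [ 0.47047865 -0.27437621  0.15757381] [ 1.79979817e+02 -7.09460336e-02  1.75698367e+02]
[[317.19922742 207.94049745]
 [341.32860144 227.79445619]
 [294.91151055 231.18135049]
 [290.37050323 187.42562778]]
```

View pics/w4.png

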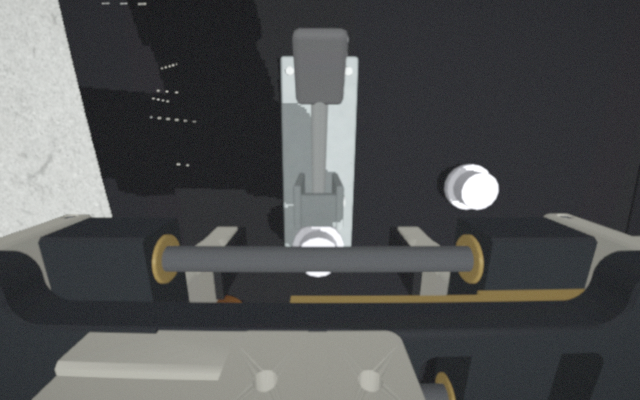

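The cheek plates are centred at about (319,208), within 2 mm of the prediction, and the lower cap is at (318,255). I'll descend and grip.

Emit:
{"method": "step_arm", "body": {"rows": [[0, [0, 1, -35], [0, 0, 0]], [0, [0, 1, -65], [0, 0, 0]], [0, [0, 1, -90], [0, 0, 0]], [0, [0, 1, -105], [0, 0, 0]], [0, [0, 1, -111], [0, 0, 0]]]}}

```text
clock: 7.07
tool_pos: [0.4697, -0.2708, 0.045]
orientation: [180.0, -0.2, 175.9]
force: [0.1, 0.6, 0.3]
opening: 0.0878
gripper_force: 0.0
```

Emit:
{"method": "step_arm", "body": {"rows": [[0, [0, 0, 0], [0, 0, 0]], [0.3, [0, 0, 0], [0, 0, 0]], [0.5, [0, 0, 0], [0, 0, 0]], [0.8, [0, 0, 0], [0, 0, 0]], [0.8, [0, 0, 0], [0, 0, 0]]]}}

```text
clock: 7.48
tool_pos: [0.4719, -0.2724, 0.0487]
orientation: [-180.0, 0.1, 175.9]
force: [0.7, -0.4, -0.6]
opening: 0.0661
gripper_force: 0.0
```

Emit:
{"method": "step_arm", "body": {"rows": [[0.8, [0, 0, 0], [0, 0, 0]], [0.8, [0, 0, 0], [0, 0, 0]], [0.8, [0, 0, 0], [0, 0, 0]], [0.8, [0, 0, 0], [0, 0, 0]], [0.8, [0, 0, 0], [0, 0, 0]]]}}

```text
clock: 7.9
tool_pos: [0.4714, -0.2729, 0.048]
orientation: [-180.0, 0.0, 175.9]
force: [-1.3, -3.9, 3.7]
opening: 0.044
gripper_force: 30.0
```

Emit:
{"method": "step_arm", "body": {"rows": [[0.8, [0, 0, 2], [0, 0, 0]], [0.8, [0, 0, 4], [0, 0, 0]], [0.8, [0, 0, 6], [0, 0, 0]], [0.8, [0, 0, 8], [0, 0, 0]], [0.8, [0, 0, 10], [0, 0, 0]]]}}

```text
clock: 8.32
tool_pos: [0.4707, -0.272, 0.0572]
orientation: [180.0, -0.1, 175.9]
force: [-0.3, 0.6, -9.2]
opening: 0.0438
gripper_force: 30.0
```

The jack is off the table, with 9 N of load. I'll carry it gently, raised, to a staging point 80 mm in front of the tab.

Emit:
{"method": "step_arm", "body": {"rows": [[0.8, [0, 0, 8], [0, 0, 0]], [0.8, [0, 0, 18], [0, 0, 0]], [0.8, [0, 0, 30], [0, 0, 0]], [0.8, [0, 10, 40], [0, 0, -0.01]], [0.8, [0, 26, 45], [0, 0, -0.02]]]}}

```text
clock: 8.73
tool_pos: [0.4722, -0.2472, 0.1049]
orientation: [-180.0, 0.2, 174.6]
force: [0.7, -0.0, -7.5]
opening: 0.0443
gripper_force: 30.0
```

Emit:
{"method": "step_arm", "body": {"rows": [[0.8, [1, 25, 0], [0, 0, -0.01]], [0.8, [2, 50, 0], [0, 0, -0.02]], [0.8, [3, 75, 0], [0, 0, -0.03]], [0.8, [4, 100, 0], [0, 0, -0.04]], [0.8, [5, 125, 0], [0, 0, -0.05]]]}}

```text
clock: 9.15
tool_pos: [0.4763, -0.1202, 0.1037]
orientation: [180.0, 0.1, 171.8]
force: [1.0, 0.5, -9.0]
opening: 0.0438
gripper_force: 30.0
```

Emit:
{"method": "step_arm", "body": {"rows": [[0.8, [1, 25, 0], [0, 0, -0.01]], [0.8, [2, 50, 0], [0, 0, -0.02]], [0.8, [3, 75, 0], [0, 0, -0.03]], [0.8, [4, 100, 0], [0, 0, -0.04]], [0.8, [5, 125, 0], [0, 0, -0.043]]]}}

```text
clock: 9.57
tool_pos: [0.4813, 0.005, 0.1038]
orientation: [180.0, 0.1, 169.4]
force: [0.7, -0.6, -7.4]
opening: 0.0436
gripper_force: 30.0
```

Emit:
{"method": "step_arm", "body": {"rows": [[0.8, [0, 25, 0], [0, 0, 0]], [0.8, [0, 50, 0], [0, 0, 0]], [0.8, [0, 70, 0], [0, 0, 0]], [0.8, [0, 84, 0], [0, 0, 0]], [0.8, [0, 90, 0], [0, 0, 0]]]}}

```text
clock: 9.98
tool_pos: [0.4817, 0.0958, 0.1038]
orientation: [179.9, 0.1, 169.5]
force: [-0.0, 0.0, -9.0]
opening: 0.0441
gripper_force: 30.0
```

Emit:
{"method": "step_arm", "body": {"rows": [[0.8, [0, 0, -8], [0, 0, 0]], [0.8, [0, 0, -18], [0, 0, 0]], [0.8, [0, 0, -28], [0, 0, 0]], [0.8, [0, 0, -38], [0, 0, 0]], [0.8, [0, 0, -45], [0, 0, 0]]]}}

```text
clock: 10.4
tool_pos: [0.4807, 0.0928, 0.0568]
orientation: [-180.0, -0.0, 169.3]
force: [0.5, -0.5, -8.2]
opening: 0.0438
gripper_force: 30.0
```

```bash
python3 - <<'E'
from h import *
o=ctrl.get_obs();print(o['clock'],o['tool_pos'],o['orientation'])
w,m=snap('wrist'); t,mt=snap('top','t5'); s,ms=snap('scene','s5')
g=o['tool_pos'][:2]; h=np.radians(-10.6); print('saddle',g+.05*np.array([np.cos(h),np.sin(h)]))
x,y=proj(ms,[[.55,.08,.08]])[0].astype(int)
tt=cv2.resize(t[110:210,250:410],(480,300),interpolation=cv2.INTER_CUBIC); sc=cv2.resize(s[y-50:y+50,x-60:x+60],(320,266),interpolation=cv2.INTER_CUBIC)
sc=cv2.copyMakeBorder(sc,0,34,0,0,0)
cv2.imwrite('pics/c5.png',np.vstack([np.hstack([tt,sc]),cv2.copyMakeBorder(cv2.resize(w[:300],(640,300)),0,0,0,160,0)])[:,:,::-1])
E
```

```text
10.4 [0.48066992 0.09275617 0.05684102] [-1.79967718e+02 -3.86756928e-02  1.69349231e+02]
saddle [0.52981669 0.0835586 ]
```

View pics/c5.png

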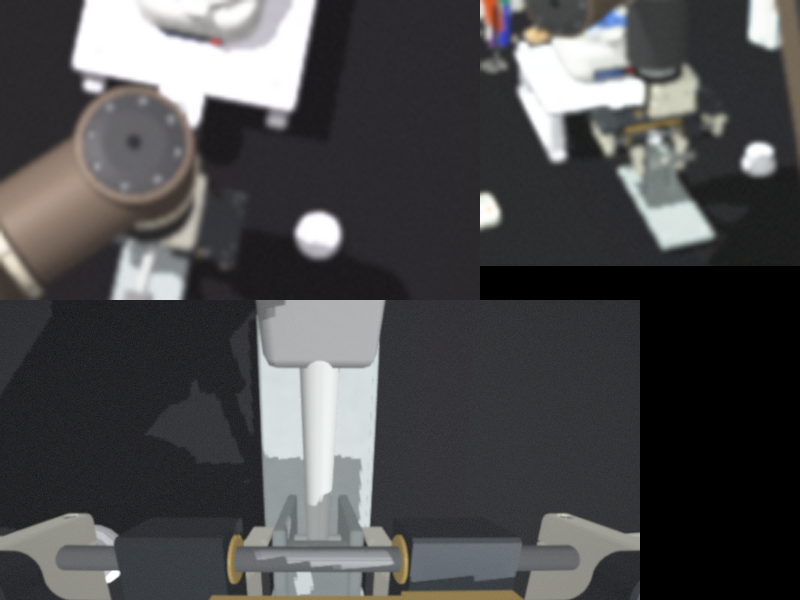

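The top view shows the tab clear ahead, the upper cap upright on the worktop and the jack level in the grip. I'll lower it to about 2 mm above the worktop and go in.

Emit:
{"method": "step_arm", "body": {"rows": [[0.8, [0, 0, -2], [0, 0, 0]], [0.8, [0, 0, -4], [0, 0, 0]], [0.8, [0, 0, -6], [0, 0, 0]], [0.8, [0, 0, -7.5], [0, 0, 0]], [0.8, [0, 0, -7.5], [0, 0, 0]]]}}

```text
clock: 10.97
tool_pos: [0.481, 0.0936, 0.0499]
orientation: [-180.0, -0.0, 169.4]
force: [0.7, 0.6, -9.3]
opening: 0.0437
gripper_force: 30.0
```

Emit:
{"method": "step_arm", "body": {"rows": [[0.8, [8, -1, 0], [0, 0, 0]], [0.8, [16, -2, 0], [0, 0, 0]], [0.8, [24, -4, 0], [0, 0, 0]], [0.8, [32, -5, 0], [0, 0, 0]], [0.8, [40, -6, 0], [0, 0, 0]]]}}

```text
clock: 11.38
tool_pos: [0.5223, 0.0875, 0.05]
orientation: [180.0, 0.0, 169.4]
force: [-0.1, -0.2, -9.6]
opening: 0.0436
gripper_force: 30.0
```

Emit:
{"method": "step_arm", "body": {"rows": [[0.8, [10, -1, 0], [0, 0, 0]], [0.8, [20, -3, 0], [0, 0, 0]], [0.8, [30, -5, 0], [0, 0, 0]], [0.8, [39, -6, 0], [0, 0, 0]], [0.8, [39, -6, 0], [0, 0, 0]]]}}

```text
clock: 11.8
tool_pos: [0.5627, 0.0816, 0.05]
orientation: [180.0, 0.1, 169.4]
force: [1.5, 0.2, -8.6]
opening: 0.0442
gripper_force: 30.0
```

Emit:
{"method": "step_arm", "body": {"rows": [[0.8, [0, 0, 0], [0, 0, 0]], [0.8, [0, 0, -1], [0, 0, 0]], [0.8, [0, 0, -2], [0, 0, 0]], [0.8, [0, 0, -2.3], [0, 0, 0]], [0.8, [0, 0, -2.3], [0, 0, 0]]]}}

```text
clock: 12.22
tool_pos: [0.5597, 0.0816, 0.0481]
orientation: [-180.0, -0.0, 169.4]
force: [-1.1, -1.2, -4.4]
opening: 0.0437
gripper_force: 30.0
```

```bash
python3 - <<'E'
from h import *
o=ctrl.get_obs();print(o['clock'],o['tool_pos'],o['orientation'],o['force'])
h=np.radians(o['orientation'][2]-180);print('saddle',o['tool_pos'][:2]+.05*np.array([np.cos(h),np.sin(h)]))
E
```

```text
12.2167 [0.55973253 0.08157246 0.04805314] [-1.79982179e+02 -9.83265171e-03  1.69412515e+02] [-1.12621106 -1.15220506 -4.43835779]
saddle [0.60888131 0.07238563]
```

Emit:
{"method": "step_arm", "body": {"rows": [[0.4, [0, 0, 0], [0, 0, 0]], [0, [0, 0, 0], [0, 0, 0]], [0, [0, 0, 0], [0, 0, 0]], [0, [0, 0, 0], [0, 0, 0]], [0, [0, 0, 0], [0, 0, 0]]]}}

```text
clock: 12.63
tool_pos: [0.5606, 0.0819, 0.0482]
orientation: [180.0, 0.1, 169.4]
force: [0.1, -0.2, -0.9]
opening: 0.0715
gripper_force: 0.0
```

Emit:
{"method": "step_arm", "body": {"rows": [[0, [0, 0, 0], [0, 0, 0]], [0, [0, 0, 10], [0, 0, 0]], [0, [0, 0, 35], [0, 0, 0]], [0, [0, 0, 70], [0, 0, 0]], [0, [0, 0, 105], [0, 0, 0]]]}}

```text
clock: 13.05
tool_pos: [0.5595, 0.0813, 0.1541]
orientation: [-179.9, -0.1, 169.4]
force: [1.6, 0.4, 0.8]
opening: 0.0874
gripper_force: 0.0
```

Emit:
{"method": "step_arm", "body": {"rows": [[0, [0, 0, 20], [0, 0, 0]], [0, [-20, 4, 35], [0, 0, 0]], [0, [-50, 9, 45], [0, 0, 0]], [0.5, [-80, 15, 45], [0, 0, 0]], [1, [-110, 21, 45], [0, 0, 0]]]}}

```text
clock: 13.47
tool_pos: [0.4494, 0.1027, 0.199]
orientation: [179.9, 0.1, 169.3]
force: [1.0, -0.0, -0.3]
opening: 0.0793
gripper_force: 0.0
```

Emit:
{"method": "step_arm", "body": {"rows": [[1, [-2, 0, 0], [0, 0, 0]], [1, [-2, 0, 0], [0, 0, 0]], [1, [-2, 0, 0], [0, 0, 0]], [1, [-2, 0, 0], [0, 0, 0]], [1, [-2, 0, 0], [0, 0, 0]]]}}

```text
clock: 13.88
tool_pos: [0.4489, 0.1026, 0.1977]
orientation: [-180.0, -0.0, 169.4]
force: [-1.2, -1.4, 0.4]
opening: 0.0462
gripper_force: 0.0
```

```bash
python3 - <<'E'
from h import *
o=ctrl.get_obs();print(o['clock'],o['tool_pos'],o['orientation'])
w,m=snap('wrist'); t,mt=snap('top')
g=np.array([.5597,.0816]);h=np.radians(-10.6);d=np.array([np.cos(h),np.sin(h)])
for r,z in((-.1032,.136),(.0,.085),(-.14,.01)): print(proj(m,[[*(g+r*d),z]])[0],proj(mt,[[*(g+r*d),z]])[0])
tt=cv2.resize(t[110:210,250:410],(480,300),interpolation=cv2.INTER_CUBIC)
cv2.imwrite('pics/c6.png',np.vstack([cv2.copyMakeBorder(tt,0,0,0,0,0),cv2.resize(w[:400],(480,300))])[:,:,::-1])
E
```

```text
13.8833 [0.44885743 0.10264012 0.19770304] [-1.79980056e+02 -8.21508226e-03  1.69355550e+02]
[315.7997718  222.03505663] [298.5408104  188.39602024]
[316.36769041 294.26742274] [305.27160301 161.79766449]
[316.11547899 161.10160155] [298.37878667 203.28062469]
```

View pics/c6.png

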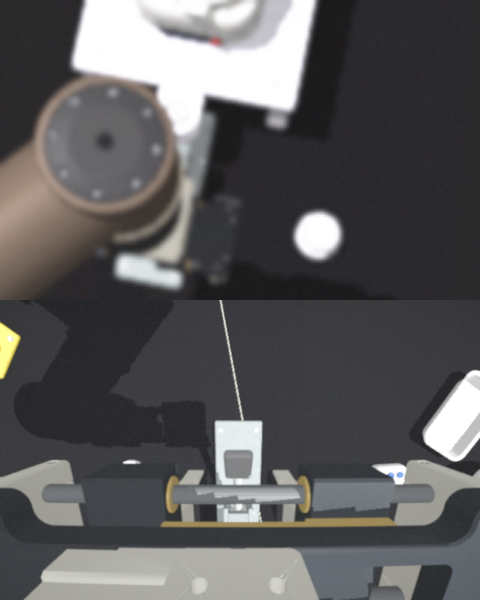

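The rear edge of the jack's base shows at wrist px (317,161), exactly as predicted for the intended pose, and the upper cap still stands clear. Now I'll press the handle along its arc with the shut fingers.

Emit:
{"method": "step_arm", "body": {"rows": [[1, [5, -1, 0], [0, 0, 0]], [1, [13, -2.5, 0], [0, 0, 0]], [1, [13, -2.5, -10], [0, 0, 0]], [1, [13, -2.5, -30], [0, 0, 0]], [1, [13, -2.5, -47], [0, 0, 0]]]}}

```text
clock: 14.4
tool_pos: [0.4614, 0.1, 0.1493]
orientation: [180.0, -0.0, 169.3]
force: [-0.0, -0.0, -0.7]
opening: 0.0049
gripper_force: 0.0
```

Emit:
{"method": "step_arm", "body": {"rows": [[1, [0, 0, 0], [0, 0, 0]], [1, [0, 0, -3], [0, 0, 0]], [1, [0, 0, -6], [0, 0, 0]], [1, [0, 0, -9], [0, 0, 0]], [1, [-2, 0.5, -12], [0, 0, 0]]]}}

```text
clock: 14.82
tool_pos: [0.4599, 0.101, 0.1393]
orientation: [179.9, 0.1, 169.4]
force: [0.5, -1.1, 1.8]
opening: 0.0004
gripper_force: 0.8
```

Emit:
{"method": "step_arm", "body": {"rows": [[1, [-2, 0.4, -4], [0, 0, 0]], [1, [-4, 0.8, -8], [0, 0, 0]], [1, [-7, 1.2, -13], [0, 0, 0]], [1, [-9, 1.6, -17], [0, 0, 0]], [1, [-11, 2, -21], [0, 0, 0]]]}}

```text
clock: 15.23
tool_pos: [0.4482, 0.103, 0.1177]
orientation: [180.0, 0.0, 169.4]
force: [-0.5, -0.3, 4.9]
opening: 0.0006
gripper_force: 2.0
```

Emit:
{"method": "step_arm", "body": {"rows": [[1, [-2, 0.3, -5], [0, 0, 0]], [1, [-4, 0.6, -10], [0, 0, 0]], [1, [-6, 0.9, -15], [0, 0, 0]], [1, [-7, 1.2, -20], [0, 0, 0]], [1, [-8, 1.5, -25], [0, 0, 0]]]}}

```text
clock: 15.65
tool_pos: [0.4398, 0.1042, 0.0923]
orientation: [-180.0, -0.0, 169.4]
force: [-2.6, 2.2, 5.4]
opening: 0.0005
gripper_force: 2.2
```

Emit:
{"method": "step_arm", "body": {"rows": [[1, [-1, 0.2, -5], [0, 0, 0]], [1, [-2, 0.4, -10], [0, 0, 0]], [1, [-3, 0.5, -15], [0, 0, 0]], [1, [-4, 0.7, -21], [0, 0, 0]], [1, [-4, 0.7, -27], [0, 0, 0]]]}}

```text
clock: 16.07
tool_pos: [0.4361, 0.1049, 0.0653]
orientation: [180.0, 0.0, 169.4]
force: [-3.0, 3.0, 5.9]
opening: 0.0004
gripper_force: 2.6
```

Emit:
{"method": "step_arm", "body": {"rows": [[1, [0, 0, -2], [0, 0, 0]], [1, [0, 0, -4], [0, 0, 0]], [1, [0, 0, -5.5], [0, 0, 0]], [1, [0, 0, -6], [0, 0, 0]], [1, [0, 0, -6], [0, 0, 0]]]}}

```text
clock: 16.48
tool_pos: [0.436, 0.1049, 0.0599]
orientation: [-180.0, -0.0, 169.4]
force: [-4.3, 2.5, 9.5]
opening: 0.0004
gripper_force: 4.5
```

Emit:
{"method": "step_arm", "body": {"rows": [[1, [0, 0, -0.5], [0, 0, 0]], [1, [0, 0, -1], [0, 0, 0]], [1, [0, 0, -1], [0, 0, 0]], [1, [0, 0, -1], [0, 0, 0]], [1, [0, 0, -1], [0, 0, 0]]]}}

```text
clock: 16.9
tool_pos: [0.4361, 0.1049, 0.0594]
orientation: [180.0, 0.0, 169.4]
force: [-7.5, 2.4, 14.3]
opening: 0.0007
gripper_force: 7.2
```

```bash
python3 - <<'E'
from h import *
o=ctrl.get_obs();print(o['clock'],o['tool_pos'],o['force'])
w,m=snap('wrist'); t,mt=snap('top'); s,ms=snap('scene')
s0=cv2.imread('pics/scene0.png')[:,:,::-1]; t0=cv2.imread('pics/top0.png')[:,:,::-1]
x,y=proj(ms,[[.6,.08,.09]])[0].astype(int)
f=lambda a:cv2.resize(a[y-45:y+45,x-60:x+60],(400,300),interpolation=cv2.INTER_CUBIC)
g=np.array([.5597,.0816]);h=np.radians(-10.6);d=np.array([np.cos(h),np.sin(h)])
print(proj(m,[[*(g-.14*d),.01]]),proj(mt,[[.6085,.071,.1],[.6085,.071,.124]]))
tt=cv2.resize(t[100:190,260:380],(400,300),interpolation=cv2.INTER_CUBIC)
cv2.imwrite('pics/c7.png',np.vstack([np.hstack([f(s0),f(s)]),np.hstack([tt,cv2.resize(w,(400,300))])])[:,:,::-1])
E
```

```text
16.9 [0.43608348 0.10491833 0.05939783] [-7.49792919  2.36786089 14.27206238]
[[315.7524707  198.22406692]] [[308.38425057 147.08751239]
 [308.18110314 145.31724648]]
```

View pics/c7.png

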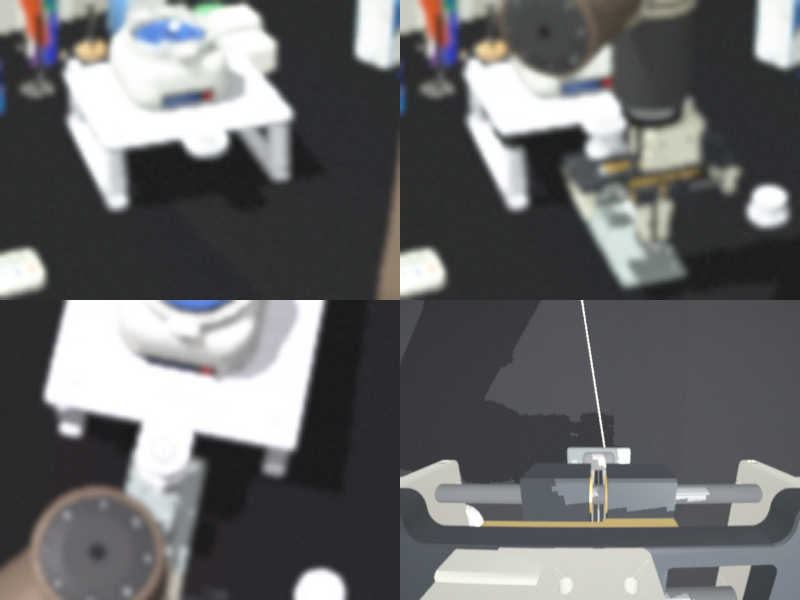

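The deck's front is visibly raised on the jack. The handle has reached its stop: the tip height has levelled off at 0.0594 m and the force has risen to 14 N. The jack's rear edge is still where predicted, at about wrist px (317,197), and the cap stands clear, so I'm handing in.

```bash
python3 -c "
from plant import ctrl
print(ctrl.close_job())"
```

```text
the job is handed in; nothing more can be done
None
```

I handed the job in at about 17 s with the handle held down at its stop and the jack carrying the raised deck; the upper cap stands upright on the worktop, though I let it go about 25 mm too high, and no verdict came back.

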